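# Zero the bench comparator on its gauge block and lift the plunger

### The job

Zero the bench comparator on the gauge block that stands under its plunger, then free the block: with the fingertips first push the readout's power rocker fully over to on, then press the wide zero key fully down and let it come up, then push the lift lever's pad all the way down so that the plunger rises clear. Finish while still holding the lever down. Pick nothing up, leave the block, the round keys and all other things as they are, press no key while the readout is off or the plunger raised, and do not lean hard on the instruments.

Things in the scene. Friction and masses are not known exactly. Their poses are not given: they have to be found in the camera images.
- readout: Grey readout unit, 150 deep x 230 wide x 82 mm high, fixed. Origin: centre of its underside; +x to its back (raised display), +y to its left, z up. The front of its top is a key deck sloping 8 degrees down to the front, its middle 28 mm before the origin and 43 mm up. In one row, left to right: round key, wide zero key, round key (50 mm apart), and 64 mm further the power rocker.
- power_rocker (a joint): Black V-shaped power rocker at the right end of the row, 40 long (front to back) x 24 mm wide, tipping about a pivot in its middle (along the unit's y). 0 = off (rear half down, front end standing up), 0.32 rad = on (front half down). It stays where it is left; tipping takes 1.5 to 2 N at the front end, which goes down about 6 mm.
- rocker_front (a point): Top of the rocker's front end, on its centre line, 1 mm from the end: the end to push down. Off, it stands about 14 mm above the deck; on, about 8 mm. A blunt tip must stay on the front half: centre it at this point or a few mm beyond it, towards the unit's front.
- zero_key (a joint): Travel of the zero key, the only wide key: 34 wide (along the unit's y) x 20 mm, light grey, second in the row. 0 = up, 0.005 m = fully down; sprung, 1.8 N to start, 5.3 N at the bottom; it comes up when let go. Its axis is square to the deck.
- zero_key_top (a point): Centre of the zero key's top, 8 mm above the deck when up; moves with the key.
- key_left (a joint): Travel of the left round key (19 mm across, left of the zero key), 0 = up, 0.005 m = down. Not to be pressed.
- key_right (a joint): Travel of the right round key (19 mm across, between the zero key and the rocker), 0 = up, 0.005 m = down. Not to be pressed.
- stand: Comparator stand, fixed: black granite base 190 deep x 150 wide x 30 mm, steel column at the back, arm with a round digital indicator (56 mm), its vertical plunger on a gauge block on a round anvil 42 mm above the bench. Origin: centre of its underside; -x is its front, +y its left, z up; the plunger's axis is 15 mm before the origin. The lift lever is its highest part.
- lift_lever (a joint): Lift lever on top of the indicator, a see-saw: fork under the plunger's cap, pivot (along the stand's x) 28 mm right of the plunger, round finger pad 50 mm further right. 0 = at rest, plunger on the block; 0.28 rad = stop, the pad 14 mm lower and the plunger 8 mm off the block. Sprung back: about 1 N at the pad to start, 6 N at the stop.
- lever_pad (a point): Centre of the top of the lever's round light grey finger pad (24 mm across), 15 mm in front of and 78 mm to the right of the stand's origin, 184 mm above the bench at rest; nothing stands higher round it. Moves with the lever.
- plunger_tip (a point): Lower end of the plunger (ball of 2 mm radius), 62 mm above the bench when it stands on the block; rises with the lever.
- gauge_block_20: Steel gauge block 9 x 30 x 20 mm high, loose, standing on the anvil under the plunger. Origin: centre of its underside; z up. It must stay there.
- gauge_block_10: Gauge block 9 x 30 x 10 mm on the front left of the stand's base. Loose bystander; origin: centre of its underside.
- step_block: Stepped steel part 20 x 60 x 20 mm on the left of the stand's base. Loose bystander; origin: centre of its underside.
- loupe: Black loupe, 37 mm across, 35 mm high, in front of the readout's right half. Loose bystander; origin: centre of its underside.
- tweezers: Tweezers 120 mm long, in front of the readout's left half. Loose bystander; origin: centre of its underside.
- bushing: Brass bushing 45 mm across, 37 mm high, on the right of the bench. Loose bystander; origin: centre of its underside.
- flange_part: Steel flange 68 mm across, 26 mm high, on the left of the bench. Loose bystander; origin: centre of its underside.

How it is judged:
By the outcome, as a careful person would: the job done as asked, in the order asked, and still so for the second after the job is handed in, while the arm keeps its last pose, push and grip.
It also fails if it takes over 51 s, if anything falls off the work surface, if the arm or the gripper's body presses on something with over 40 N, if the wrist force passes 120 N, or if a joint passes its speed limit or range.

### The arm

A 6-joint arm with a two-finger parallel gripper is mounted at the origin on a cart in front of the work surface, level with it; the furniture and walls round the work are solid. World frame = base frame: x ahead of the robot, y to its left, z up, the work surface at z = 0. Lengths are in mm, angles in rad, forces in N, time in s.
With the tool pointing down it reaches from about 350 to 725 mm from the base axis. Payload 4.3 kg.
Tool frame: the origin (TCP) lies on the mounting face of the last link; the fingertips stand bot.tip_reach ahead of it and the grasp point (between the pads) lies 155 mm ahead of it (bot.tip_reach is the distance from the TCP to the fingertips, in mm); x points along the fingers, y is the direction in which the jaws open and shut, and the axes are right-handed (so a half turn about x gives the same grasp; the last joint's range is limited). The gripper opens to 85 mm and grips with 20 to 120 N. Pads are 22 mm wide; open, the fingers measure 114 mm over their backs; the gripper's body (76 mm by 85 mm) begins 54 mm behind the grasp point. The pads swing forward as they close: fully open they stand 13 mm farther back than shut.
Start: joints at [-1.385, 0.377, 0.081, 1.274, 0, 1.46], TCP at [167.623, -550.046, 404.729] pointing down, gripper open.
Joint ranges: [-2.72, 2.72], [-0.84, 1.66], [-1.02, 1.22], [-1.77, 2.12], [-1.37, 1.28], [-3.14, 3.14]. Speed limits (rad/s): [2.57, 2.57, 3.14, 3.14, 3.14, 3.14].

### API

Orientations are given as a rotation vector (axis times angle).
In Python, from station import monitor, optics, workorder, bot gives the robot as it stands.
- The arm moves only by the tool play_rows, never from a script. Its argument "targets" is one flat list of numbers, 7 for each row, row after row: the shift along the tool's x, y, z in cm, then the turn, a rotation vector about the tool's x, y, z in degrees, then the closure in counts, from 0 (fully open) to 255 (shut). A call has 1 to 20 rows; each row is the pose to reach, as a shift and turn from the pose commanded when the call began, along the tool's axes at that moment; what a row does not reach only later rows make up. A row lasts 1/10 s, in which the tool goes at most 50 mm and 8.59 degrees, less where a joint would pass 70% of its speed; a pose out of reach is approached as far as the arm can. A call with a gripper value outside its range is refused whole. The fingers move at their own pace and stop on an object; "newtons" is the grip in N (left out, the last holds). Time passes only in rows, so rows that repeat a pose let the fingers close. It gives the time, the measured TCP pose, the force and the opening at its end, in the units of the state.
- monitor.sense(): the state, without advancing time (a new reading comes with each control period).
- optics.read_camera(name): name is "scene" or "top" or "wrist"; returns a dict with "frame" (480x640x3 uint8, red, green, blue), "z_map" (480x640 float32, mm along the optical axis (not along the pixel's ray), 0 where there is no reading), "camera_matrix" (3x3 intrinsics, pixels), "position" and "orientation" of the camera in the world. Camera axes: x right, y down, z forward; pixel columns grow to the right and rows downward; lengths in mm; the calibration is good to about 2 mm. The wrist camera is an equidistant fisheye: a pixel r from the principal point sees the ray r / f radians off the axis. A picture is of the moment at which its call begins.
- workorder.finish_job(): hands the job in, once; it reports no verdict.
The state is a dict: "time_s": time; "joint_pos": joint angles; "joint_velocities": joint speeds; "tau": joint torques, N m; "eef_pos": TCP position; "orientation": TCP orientation; "force": force on the tool from outside, world axes, zero at the start; "moment": the same for the moment, N m; "finger_gap": finger opening in mm.
Only numpy, scipy, OpenCV 4.12 (cv2) and the standard library are available. Lean on these libraries where they do the work, as an engineer would, in place of code of your own. Each camera call takes 0.05 s, during which the arm holds its last target. There are 200 camera calls.

## Working session

There is one attempt and no reset: what is moved stays moved. The work goes in short steps, Python scripts to look and compute and a tool call to move; the robot and the scene stay as the last step left them, time stands still between calls to the robot, and variables do not carry over. Pictures are saved under pics/ and viewed, about 8 in all and at most 12, crops included, and the job is handed in when it is done.

Besides the shell and the picture viewer there is one more tool, called as name(argument=value, ...), one argument or row to a line, values as JSON. play_rows: Moves the arm, as the interface text tells. Its arguments: {"type":"object","properties":{"targets":{"type":"array"},"newtons":{"type":"number"}},"required":["targets"]}

```bash
mkdir -p pics; ls; python3 - <<'E'
from station import monitor, optics, workorder, bot
import cv2,numpy as np
print(monitor.sense(), bot.tip_reach)
for n in ("scene","top"):
    c=optics.read_camera(n)
    np.savez(n+'.npz',**c)
    cv2.imwrite(f'pics/{n}1.png',c["frame"][:,:,::-1])
    print(n,c["camera_matrix"].tolist(),c["position"],c["orientation"])
E
```

```text
pics
{'time_s': 0.0, 'joint_pos': array([-1.38530791e+00,  3.78112258e-01,  7.95992656e-02,  1.27439727e+00,
        2.37458400e-06,  1.46047915e+00]), 'joint_velocities': array([-0.00063021, -0.00109478, -0.00045245, -0.0012993 ,  0.00113639,
        0.00042247]), 'tau': array([ 1.00778394e-03, -4.63604915e+01,  2.69875932e+01,  2.07673351e-02,
       -3.98959185e-05, -2.05654075e-06]), 'eef_pos': array([ 167.55853817, -549.72529842,  403.722097  ]), 'orientation': array([ 2.06320846,  0.30961446, -2.06336922]), 'force': array([-0.0504291 ,  0.64106367, -0.23822627]), 'moment': array([-0.01105207,  0.00858186,  0.02611494]), 'finger_gap': 85.0634025953477} 173.4
scene [[533.2309277530962, 0.0, 315.2657211540404], [0.0, 533.2309277530962, 238.33612479894717], [0.0, 0.0, 1.0]] [-505.37741722 -728.78353603  861.20442858] [-1.9263754   1.02075668 -0.53671109]
top [[585.7777281035604, 0.0, 313.3420458912914], [0.0, 585.7777281035604, 238.01575247687498], [0.0, 0.0, 1.0]] [  18.70539869 -211.12968542 1945.56648428] [-2.41836954  1.6461741  -0.21881473]
```

View pics/scene1.png

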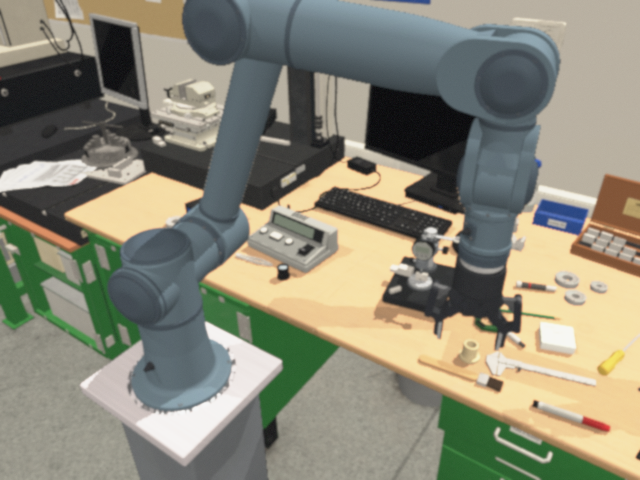

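View pics/top1.png

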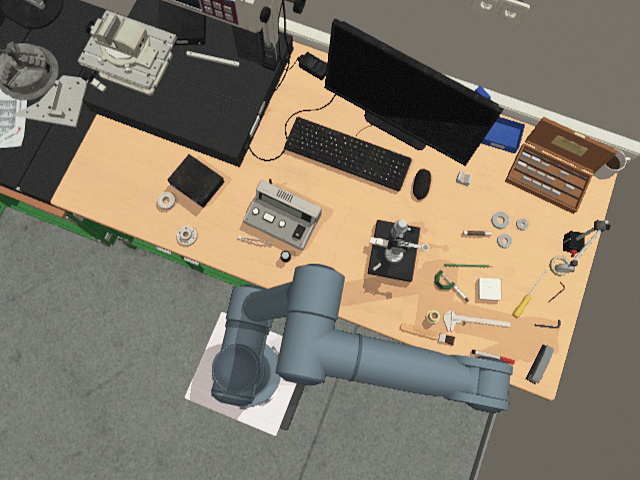

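The top view shows the readout at about (282,215), with its keys running from (255,211) to (300,232). The stand is at (395,248) with its lever pad near (425,246). I'll crop in and get positions from depth.

```bash
cat > h.py <<'E'
import numpy as np,cv2
from scipy.spatial.transform import Rotation as R
def world(c,u,v,z=None):
    K=c["camera_matrix"]; u=np.asarray(u,float);v=np.asarray(v,float)
    d=c["z_map"][np.round(v).astype(int),np.round(u).astype(int)] if z is None else z
    p=np.stack([(u-K[0,2])/K[0,0]*d,(v-K[1,2])/K[1,1]*d,d*np.ones_like(u)],-1)
    return p@R.from_rotvec(c["orientation"]).as_matrix().T+c["position"]
def cloud(c):
    v,u=np.mgrid[0:480,0:640]; return world(c,u,v)
def proj(c,p):
    q=(np.asarray(p,float)-c["position"])@R.from_rotvec(c["orientation"]).as_matrix()
    K=c["camera_matrix"]; return np.stack([q[...,0]/q[...,2]*K[0,0]+K[0,2],q[...,1]/q[...,2]*K[1,1]+K[1,2]],-1)
E
python3 - <<'E'
from h import *
c=dict(np.load('top.npz'));f=c["frame"]
cv2.imwrite('pics/topc.png',cv2.resize(f[170:290,235:440],None,fx=3.9,fy=3.9,interpolation=cv2.INTER_CUBIC)[:,:,::-1])
P=cloud(c)
for u,v in [(255,211),(268,217),(282,224),(300,232),(425,246),(284,200),(260,285),(340,300)]: print(u,v,P[v,u].round(1))
E
```

```text
255 211 [498.8 177.7  52.5]
268 217 [492.4 126.6  64.5]
282 224 [489.5  75.3  54.7]
300 232 [488.7  10.1  43.1]
425 246 [ 554.6 -383.4  184. ]
284 200 [558.8  94.5  94.4]
260 285 [278.   71.    3.8]
340 300 [ 212.1 -202.1  736.1]
```

View pics/topc.png

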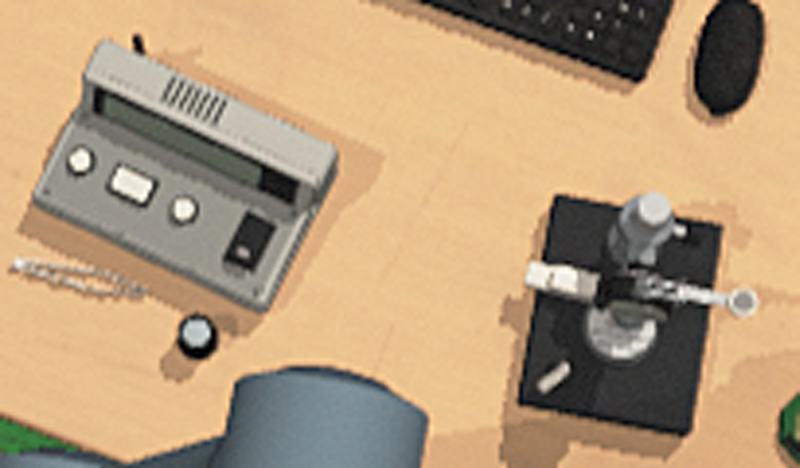

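The crop shows the left key at (81,160), zero key (133,185), right key (183,210), rocker (249,241) with its front end near (241,262), and the lever pad at (742,301).

```bash
cat >> h.py <<'E'
def atz(c,uv,z):
    K=c["camera_matrix"]; r=np.array([(uv[0]-K[0,2])/K[0,0],(uv[1]-K[1,2])/K[1,1],1])
    r=R.from_rotvec(c["orientation"]).as_matrix()@r; return c["position"]+r*(z-c["position"][2])/r[2]
E
python3 - <<'E'
from h import *
c=dict(np.load('top.npz'));f=c["frame"]
t=lambda x,y:(235+(x+.5)/3.9-.5,170+(y+.5)/3.9-.5)
L,Z,Rr,K=[atz(c,t(*p),z) for p,z in [((81,160),51),((133,185),51),((183,210),51),((249,241),50)]]
print(L,Z,Rr,K,[np.linalg.norm(b-a) for a,b in((L,Z),(Z,Rr),(Rr,K))])
d=K-L; print('yaw',np.degrees(np.arctan2(-d[0],d[1])*1), np.degrees(np.arctan2(d[1],d[0]))+90)
print('pad',atz(c,t(742,301),184))
# readout outline: top rear edge plane & stand base top corners
for p in [(35,193),(263,309)]: print('front',atz(c,t(*p),32))
for p in [(553,196),(722,227),(687,437),(520,404)]: print('stand',atz(c,t(*p),30))
from station import monitor
print(R.from_rotvec(monitor.sense()["orientation"]).as_matrix().round(3))
E
```

```text
[500.80145161 177.29289261  51.        ] [496.48230542 126.68544179  51.        ] [491.55292806  77.95931562  51.        ] [486.98850546  14.8313775   50.        ] [np.float64(50.791427457290276), np.float64(48.97483161596564), np.float64(63.30063606332005)]
yaw 175.14023547451646 -4.8597645254835555
pad [ 551.98263054 -383.90642153  184.        ]
front [463.12374582 206.76171271  32.        ]
front [439.49265859 -16.83180269  32.        ]
stand [ 627.46330754 -214.77780614   30.        ]
stand [ 655.16745797 -361.45006279   30.        ]
stand [ 468.39191105 -393.69997253   30.        ]
stand [ 443.03380706 -251.60302729   30.        ]
[[-0.     0.291 -0.957]
 [ 0.002 -0.957 -0.291]
 [-1.    -0.002 -0.   ]]
```

```bash
cat >> h.py <<'E'
import json,os,sys
from math import *
def Rt(yaw,tilt):  # tool rotation: x = into deck, z = towards front, y = right
    Y,T=radians(yaw),radians(tilt)
    f=np.array([cos(Y),sin(Y),0]); up=np.array([0,0,1])
    n=cos(T)*up-sin(T)*f; x=-n; z=-(cos(T)*f+sin(T)*up); y=np.cross(z,x)
    return np.stack([x,y,z],1)
def load():
    if os.path.exists('cmd.json'): d=json.load(open('cmd.json')); return np.array(d[0]),np.array(d[1])
    return np.array([167.623,-550.046,404.729]),R.from_rotvec([2.06320846,.30961446,-2.06336922]).as_matrix()
def apply(row):  # record a commanded row
    p,M=load(); p2=p+M@np.array(row[:3])*10; M2=M@R.from_rotvec(np.radians(row[3:6])).as_matrix()
    json.dump([p2.tolist(),M2.tolist()],open('cmd.json','w'))
def plan(tip,M2,reach=173.4):
    p,M=load(); t=np.array(tip)-reach*M2[:,0]
    print('cm',(M.T@(t-p)/10).round(2),'deg',np.degrees(R.from_matrix(M.T@M2).as_rotvec()).round(2),'tcp',t.round(1))
RY=-4.86
n=-Rt(RY,8)[:,0]; fr=Rt(RY,8)[:,2]; 
ROCK=np.array([465,15.8,54.3]); ZERO=np.array([496.4,127.5,51])
E
python3 - <<'E'
from h import *
M=Rt(RY,8);print(M.round(3),np.linalg.det(M))
plan(ROCK+50*n,M); plan(ZERO+50*n,M)
E
```

```text
[[ 0.139 -0.085 -0.987]
 [-0.012 -0.996  0.084]
 [-0.99   0.    -0.139]] 1.0
cm [ 13.03 -46.59 -42.05] deg [21.76  7.91  1.64] tcp [434.   18.4 275.5]
cm [ 13.38 -56.35 -48.31] deg [21.76  7.91  1.64] tcp [465.4 130.1 272.2]
```

play_rows(
  targets=[0,-4,-3.6,2,0.7,0.1,255,0,-8,-7.2,4,1.4,0.3,255,0,-12,-10.8,6,2.1,0.4,255,0,-16,-14.4,8,2.8,0.6,255,0,-20,-18,10,3.5,0.7,255,0,-24,-21.6,12,4.2,0.9,255,0,-28,-25.2,14,4.9,1.0,255,0,-32,-28.8,16,5.6,1.2,255,0,-36,-32.4,18,6.3,1.3,255,0,-40,-36,20,7,1.5,255,0,-44,-39.6,21,7.5,1.6,255,1,-46.6,-42,21.8,7.9,1.6,255,3,-46.6,-42,21.8,7.9,1.6,255,6,-46.6,-42,21.8,7.9,1.6,255,9,-46.6,-42,21.8,7.9,1.6,255,11,-46.6,-42,21.8,7.9,1.6,255,12.5,-46.6,-42,21.8,7.9,1.6,255,13,-46.6,-42,21.8,7.9,1.6,255,13,-46.6,-42,21.8,7.9,1.6,255,13,-46.6,-42,21.8,7.9,1.6,255],
)

```text
time_s: 2.1
eef_pos: [433.9, 18.1, 275.3]
orientation: [-2.329, 0.101, 2.023]
force: [0.5, 0.4, -0.6]
finger_gap: -0.2
```

```bash
python3 - <<'E'
from h import *
from station import monitor, optics, bot
apply([13,-46.6,-42,21.8,7.9,1.6])
s=monitor.sense(); print(s["eef_pos"],s["joint_pos"].round(2),bot.tip_reach)
M=R.from_rotvec(s["orientation"]).as_matrix(); print(M.round(3)); print('tip',s["eef_pos"]+173.4*M[:,0])
c=optics.read_camera("wrist"); np.savez('w1.npz',**c)
print(c["camera_matrix"],c["position"],R.from_rotvec(c["orientation"]).as_matrix().round(3))
cv2.imwrite('pics/w1.png',c["frame"][:,:,::-1])
E
```

```text
[433.8811989   18.0591014  275.30526679] [-0.11  0.12 -0.62  0.69  0.    3.12] 173.4
[[ 0.14  -0.085 -0.987]
 [-0.013 -0.996  0.084]
 [-0.99   0.001 -0.14 ]]
tip [458.08712377  15.74688066 103.61867198]
[[371.64829954   0.         315.89094498]
 [  0.         371.64829954 240.76911474]
 [  0.           0.           1.        ]] [512.0388723   10.65131851 256.16050792] [[-0.086 -0.984 -0.155]
 [-0.996  0.085  0.013]
 [ 0.001  0.155 -0.988]]
```

View pics/w1.png

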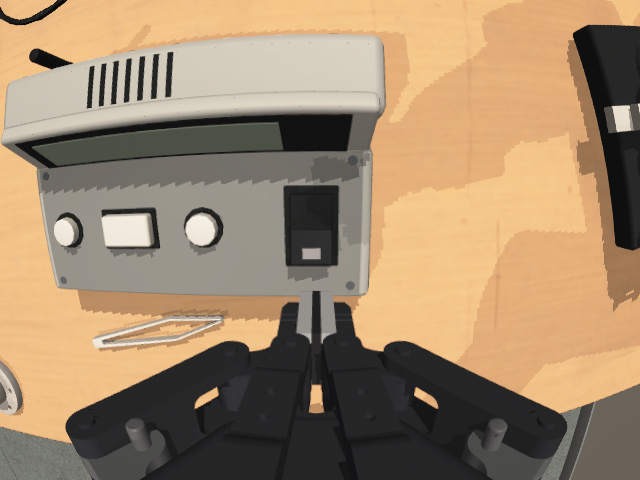

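The wrist view shows the zero key at about (128,230), the round keys at (67,230) and (203,229), and the rocker from (285,187) to (338,265) with a light mark at (312,253). The fingertips sit at about (316,293). J6 is close to its range limit, so the zero key will need a skewed heading.

```bash
cat >> h.py <<'E'
def fish(c,u,v,z=None,depth=None):
    K=c["camera_matrix"]; x=u-K[0,2];y=v-K[1,2]; r=hypot(x,y); th=r/K[0,0]
    d=np.array([x/r*sin(th),y/r*sin(th),cos(th)]); M=R.from_rotvec(c["orientation"]).as_matrix()
    if z is None:
        D=depth or float(np.median(c["z_map"][int(v)-1:int(v)+2,int(u)-1:int(u)+2])); return c["position"]+M@(d/d[2]*D)
    w=M@d; return c["position"]+w*(z-c["position"][2])/w[2]
E
python3 - <<'E'
from h import *
c=dict(np.load('w1.npz'))
for n_,u,v in [('L',67,230),('Z',128,230),('R',203,229),('patch',312,253),('rockmid',312,225)]: print(n_,fish(c,u,v),fish(c,u,v,51))
for v in range(180,285,4): print(v,fish(c,312,v).round(1))
print('tip',fish(c,306,294),fish(c,327,294),fish(c,316,300))
cv2.imwrite('pics/w1c.png',cv2.resize(c["frame"][170:320,230:400],None,fx=3.5,fy=3.5,interpolation=cv2.INTER_CUBIC)[:,:,::-1])
E
```

```text
L [501.22733579 174.41078176  52.45451142] [501.15013873 175.58006501  51.        ]
Z [496.48473683 125.98163001  52.21915669] [496.39175457 126.67107195  51.        ]
R [492.44197968  76.80366248  52.31804178] [492.31526652  77.23140236  51.        ]
patch [473.81019553  15.976144    54.32715567] [473.18000851  16.06392198  51.        ]
rockmid [489.01361802  14.66442588  51.63257842] [488.94240389  14.67683791  51.        ]
180 [513.8  12.5  48.1]
184 [511.6  12.7  47.9]
188 [509.4  12.9  48.6]
192 [507.1  13.1  48.2]
196 [505.1  13.2  53.4]
200 [502.9  13.4  53.5]
204 [500.7  13.6  53.3]
208 [498.5  13.8  53.1]
212 [496.3  14.   52.6]
216 [494.1  14.2  52.3]
220 [491.8  14.4  52.2]
224 [489.6  14.6  51.6]
228 [487.3  14.8  51.3]
232 [485.1  15.   51.3]
236 [483.   15.2  52.3]
240 [480.8  15.4  52.9]
244 [478.6  15.6  52.7]
248 [476.4  15.8  53.3]
252 [474.4  15.9  54.3]
256 [472.1  16.1  54.3]
260 [470.   16.3  54.9]
264 [467.7  16.5  54.9]
268 [462.2  17.1  40.8]
272 [459.7  17.4  40.6]
276 [457.1  17.6  40.2]
280 [454.6  17.8  39.7]
284 [451.9  18.1  39. ]
tip [468.43865239  18.30669855 113.12500569] [467.66135363   9.90643885 112.96857642] [467.33344372  14.37787375 118.56659097]
```

View pics/w1c.png

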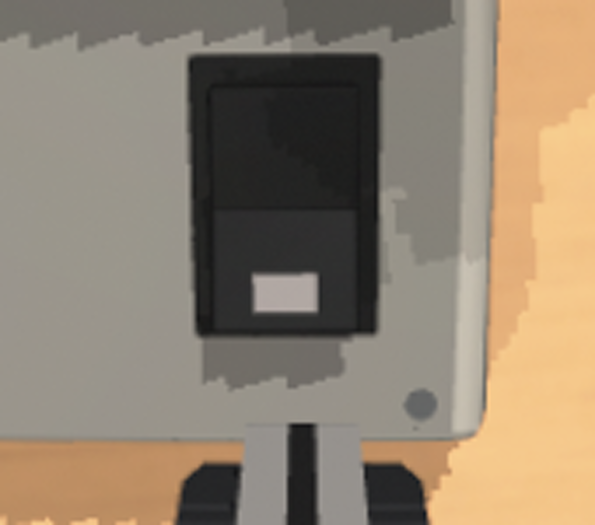

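play_rows(
  targets=[1.5,0,-0.05,0,0,0,255,3,0,-0.05,0,0,0,255,4,0,-0.05,0,0,0,255,4.4,0,-0.05,0,0,0,255,4.6,0,-0.05,0,0,0,255,4.8,0,-0.05,0,0,0,255,5,0,-0.05,0,0,0,255,5.15,0,-0.05,0,0,0,255,5.3,0,-0.05,0,0,0,255,5.3,0,-0.05,0,0,0,255],
)

```text
time_s: 3.15
eef_pos: [441.3, 17.4, 222.2]
orientation: [-2.328, 0.101, 2.024]
force: [-0.7, 0.7, 1.3]
finger_gap: 0.1
```

play_rows(
  targets=[0.1,0,0,0,0,0,255,0.2,0,0,0,0,0,255,0.25,0,0,0,0,0,255,0.25,0,0,0,0,0,255],
)

```text
time_s: 3.55
eef_pos: [441.7, 17.4, 219.7]
orientation: [-2.328, 0.101, 2.024]
force: [-0.1, 0.3, 0.2]
finger_gap: 0.0
```

play_rows(
  targets=[0.05,0,0,0,0,0,255,0.1,0,0,0,0,0,255,0.1,0,0,0,0,0,255],
)

```text
time_s: 3.85
eef_pos: [442.0, 17.4, 219.3]
orientation: [-2.329, 0.101, 2.023]
force: [-3.5, 0.1, 6.4]
finger_gap: -0.1
```

```bash
python3 - <<'E'
from h import *
from station import monitor, optics
apply([5.3,0,-.05,0,0,0]);apply([.25,0,0,0,0,0]);apply([.1,0,0,0,0,0])
s=monitor.sense(); print(s["eef_pos"],s["force"],s["moment"]);M=R.from_rotvec(s["orientation"]).as_matrix(); print('tip',s["eef_pos"]+173.4*M[:,0])
c=optics.read_camera("wrist"); np.savez('w2.npz',**c)
for v in range(180,270,6): print(v,fish(c,312,v).round(1),fish(c,300,v).round(1))
cv2.imwrite('pics/w2c.png',cv2.resize(c["frame"][140:320,200:430],None,fx=3,fy=3,interpolation=cv2.INTER_CUBIC)[:,:,::-1])
E
```

```text
[442.02992186  17.35221927 219.28659759] [-3.49328431  0.09862643  6.39562876] [0.08046055 0.54211772 0.02350269]
tip [466.1995449   15.04236212  47.59485673]
180 [521.4  11.3  49. ] [521.8  16.2  49.1]
186 [519.   11.5  48.4] [519.4  16.4  48.6]
192 [516.5  11.7  48.6] [517.   16.6  48. ]
198 [514.1  12.   47.8] [514.5  16.8  48.6]
204 [511.6  12.2  47.7] [512.   17.1  47.9]
210 [509.2  12.4  48.9] [509.7  17.2  49. ]
216 [506.8  12.6  49.2] [507.1  17.5  48.2]
222 [505.2  12.6  57.5] [505.6  17.2  57.7]
228 [503.1  12.8  59.6] [503.6  17.4  59.6]
234 [500.7  13.   58.4] [501.1  17.6  58.8]
240 [498.2  13.3  57.1] [498.5  17.9  57. ]
246 [495.6  13.5  55.9] [496.   18.2  56.1]
252 [493.   13.8  54.6] [493.3  18.5  54.1]
258 [490.3  14.   53.5] [490.7  18.8  53.2]
264 [487.4  14.3  51.5] [487.8  19.2  51.6]
```

View pics/w2c.png

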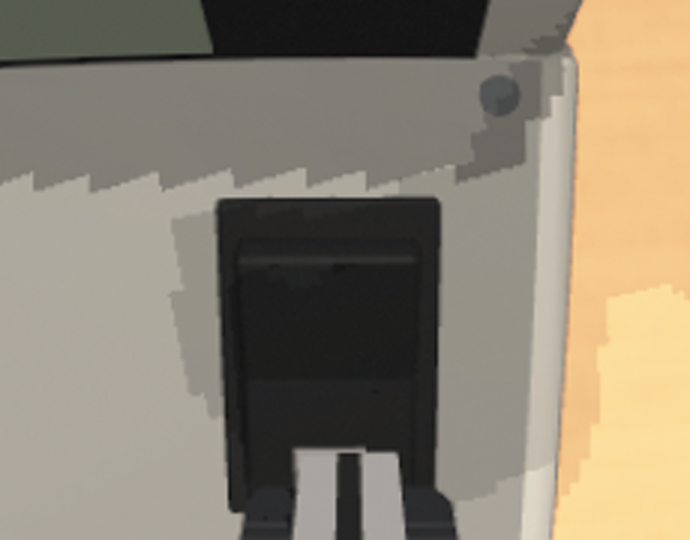

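The rocker's rear half now stands up at about 27°, which matches deck + 0.32 rad, and the force is 7 N at the stop. It's fully on. Next is the zero key.

```bash
python3 - <<'E'
from h import *
M2=Rt(RY,8)@R.from_rotvec([radians(-30),0,0]).as_matrix()
Z=np.array([496.5,128,51.5])
for k in (50,15,5,0): plan(Z+k*n,M2)
E
```

```text
cm [ -5.03 -11.45  -2.12] deg [-3.004e+01  1.000e-02  4.000e-02] tcp [465.5 130.6 272.7]
cm [ -1.53 -11.45  -2.12] deg [-3.004e+01  1.000e-02  4.000e-02] tcp [470.4 130.2 238.1]
cm [ -0.53 -11.45  -2.12] deg [-3.004e+01  1.000e-02  4.000e-02] tcp [471.8 130.1 228.2]
cm [ -0.03 -11.45  -2.12] deg [-3.004e+01  1.000e-02  4.000e-02] tcp [472.5 130.  223.2]
```

play_rows(
  targets=[-1,0,0,0,0,0,255,-3,0,0,0,0,0,255,-5,0,0,0,0,0,255,-5,-3,-0.5,-7,0,0,255,-5,-6,-1,-14,0,0,255,-5,-9,-1.6,-21,0,0,255,-5,-11.45,-2.1,-27,0,0,255,-5,-11.45,-2.1,-30,0,0,255,-3.5,-11.45,-2.1,-30,0,0,255,-2.5,-11.45,-2.1,-30,0,0,255,-2.5,-11.45,-2.1,-30,0,0,255,-2.5,-11.45,-2.1,-30,0,0,255],
)

```text
time_s: 5.1
eef_pos: [468.7, 129.8, 246.3]
orientation: [2.091, 0.392, -1.825]
force: [-1.1, -0.3, 0.3]
finger_gap: 0.1
```

```bash
python3 - <<'E'
from h import *
from station import monitor, optics
apply([-2.5,-11.45,-2.1,-30,0,0])
s=monitor.sense(); print(s["eef_pos"],s["joint_pos"].round(2),s["force"]);M=R.from_rotvec(s["orientation"]).as_matrix(); print('tip',s["eef_pos"]+173.4*M[:,0], 'cmd',load()[0])
c=optics.read_camera("wrist"); np.savez('w3.npz',**c)
cv2.imwrite('pics/w3.png',c["frame"][:,:,::-1])
E
```

```text
[468.71125356 129.78480597 246.28207741] [ 0.15  0.25 -0.54  0.64 -0.03  2.85] [-1.1110873  -0.33262218  0.27385647]
tip [492.63683259 127.45830949  74.55638312] cmd [468.82541325 130.33283655 247.68172509]
```

View pics/w3.png

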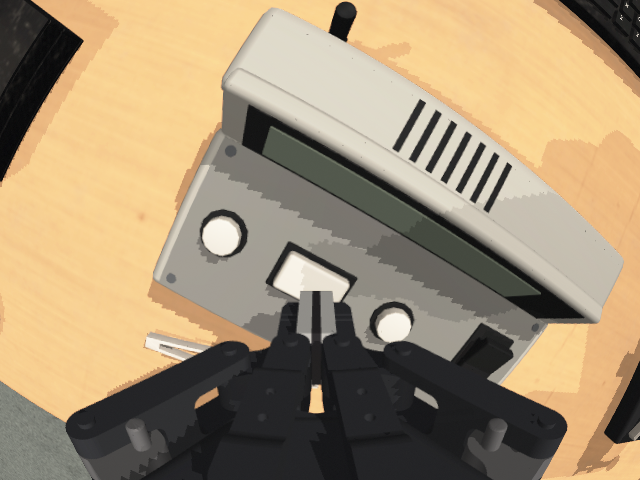

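play_rows(
  targets=[1,0,0,0,0,0,255,1.8,0,0,0,0,0,255,2.2,0,0,0,0,0,255,2.4,0,0,0,0,0,255,2.55,0,0,0,0,0,255,2.7,0,0,0,0,0,255,2.7,0,0,0,0,0,255],
)

```text
time_s: 5.85
eef_pos: [472.1, 129.5, 219.4]
orientation: [2.09, 0.393, -1.825]
force: [-4.6, -1.4, 3.9]
finger_gap: 0.4
```

play_rows(
  targets=[0.1,0,0,0,0,0,255,0.15,0,0,0,0,0,255,0.2,0,0,0,0,0,255,0.2,0,0,0,0,0,255],
)

```text
time_s: 6.25
eef_pos: [472.5, 129.6, 218.0]
orientation: [2.091, 0.393, -1.825]
force: [-5.7, -0.6, 10.1]
finger_gap: 0.1
```

```bash
python3 - <<'E'
from h import *
apply([2.7,0,0,0,0,0]);apply([.2,0,0,0,0,0])
plan([551.5,-384,224],Rt(11,0))
E
```

```text
cm [-16.01  51.05  12.63] deg [14.08 -7.38 -3.08] tcp [ 551.5 -384.   397.4]
```

play_rows(
  targets=[-0.5,0,0,0,0,0,255,-1,0,0,0,0,0,255,-1.5,0,0,0,0,0,255,-3,0,0,0,0,0,255,-6,0,0,0,0,0,255,-9,0,0,0,0,0,255,-12,0,0,0,0,0,255,-15,0,0,0,0,0,255,-18,0,0,0,0,0,255,-19,0,0,0,0,0,255,-19,0,0,0,0,0,255],
)

```text
time_s: 7.35
eef_pos: [447.4, 132.3, 407.4]
orientation: [2.095, 0.392, -1.819]
force: [-0.5, -0.4, -0.2]
finger_gap: -0.4
```

play_rows(
  targets=[0.2,3,0.7,1,-0.5,-0.2,255,0.4,7,1.7,2,-1,-0.4,255,0.6,11,2.7,3,-1.5,-0.6,255,0.8,15,3.7,4,-2,-0.8,255,1,19,4.7,5,-2.6,-1.1,255,1.2,23,5.7,6,-3.1,-1.3,255,1.5,27,6.7,7,-3.7,-1.5,255,1.7,31,7.7,8,-4.2,-1.7,255,2,35,8.7,9,-4.7,-2,255,2.3,39,9.6,10,-5.2,-2.2,255,2.5,43,10.6,11,-5.8,-2.4,255,2.7,46,11.4,12,-6.3,-2.6,255,3,49,12.1,13,-6.8,-2.8,255,3,51,12.6,14,-7.4,-3.1,255,3,51,12.6,14,-7.4,-3.1,255,3,51,12.6,14,-7.4,-3.1,255],
)

```text
time_s: 8.95
eef_pos: [551.5, -383.5, 394.7]
orientation: [2.118, 0.206, -2.122]
force: [0.5, -0.2, -0.1]
finger_gap: 0.2
```

```bash
python3 - <<'E'
from h import *
from station import monitor, optics
apply([-19,0,0,0,0,0]);apply([3,51,12.6,14,-7.4,-3.1])
s=monitor.sense(); print(s["eef_pos"],s["joint_pos"].round(2),s["force"]);M=R.from_rotvec(s["orientation"]).as_matrix(); print('tip',s["eef_pos"]+173.4*M[:,0], 'cmd',load()[0]);print(M.round(3))
c=optics.read_camera("wrist"); np.savez('w4.npz',**c)
t=optics.read_camera("scene"); np.savez('s4.npz',**t)
a=c["frame"][100:420,160:480]; b=cv2.resize(t["frame"][195:285,235:355],None,fx=3.55,fy=3.55,interpolation=cv2.INTER_CUBIC)
cv2.imwrite('pics/w4.png',np.hstack([a,cv2.resize(b,(430,320))])[:,:,::-1])
E
```

```text
[ 551.52354765 -383.47237103  394.73178372] [-0.7   0.59  0.4   1.38 -0.    2.25] [ 0.50718348 -0.15909838 -0.11556274]
tip [ 551.17395172 -383.39542335  221.33215321] cmd [ 551.59771864 -383.38283781  397.28771218]
[[-0.002  0.192 -0.981]
 [ 0.    -0.981 -0.192]
 [-1.    -0.001  0.002]]
```

View pics/w4.png

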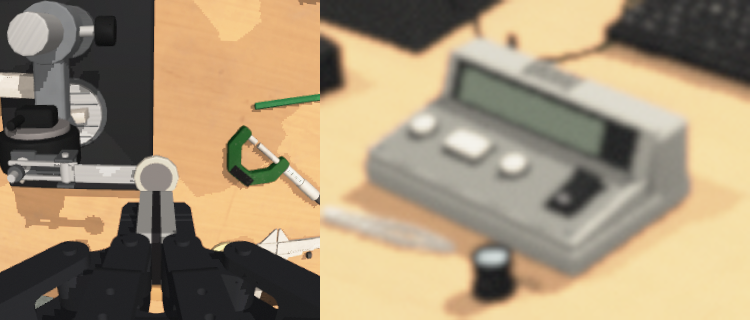

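The pad centre is at crop (156,174), which is full-image pixel (316,274). On the readout, the keys are up and the rocker's front is down.

```bash
python3 - <<'E'
from h import *
c=dict(np.load('w4.npz'))
print(fish(c,316,274,184),fish(c,316,265),fish(c,316,280))
p=cloud(dict(np.load('s4.npz')))
m=(abs(p[...,2]-184)<4)&(np.hypot(p[...,0]-551,p[...,1]+384)<20); print(m.sum(),p[m].mean(0) if m.any() else '')
E
```

```text
[ 552.47260343 -383.7369221   184.        ] [ 557.8031397  -382.69875348  184.98603192] [ 549.69349073 -384.28035694  185.39058237]
59 [ 547.45366851 -382.67107643  184.64038337]
```

play_rows(
  targets=[1.5,0.03,-0.08,0,0,0,255,2.8,0.03,-0.08,0,0,0,255,3.4,0.03,-0.08,0,0,0,255,3.7,0.03,-0.08,0,0,0,255,4,0.03,-0.08,0,0,0,255,4.3,0.03,-0.08,0,0,0,255,4.6,0.03,-0.08,0,0,0,255,4.8,0.03,-0.08,0,0,0,255,4.8,0.03,-0.08,0,0,0,255],
)

```text
time_s: 9.95
eef_pos: [552.6, -383.8, 349.6]
orientation: [2.119, 0.202, -2.118]
force: [-0.6, 1.0, 3.5]
finger_gap: 0.2
```

play_rows(
  targets=[0.2,0,0,0,0,0,255,0.4,0,0,0,0,0,255,0.5,0,0,0,0,0,255,0.5,0,0,0,0,0,255],
)

```text
time_s: 10.35
eef_pos: [552.6, -383.7, 344.7]
orientation: [2.119, 0.203, -2.118]
force: [-0.6, 2.1, 6.1]
finger_gap: -0.1
```

play_rows(
  targets=[0.1,0,0,0,0,0,255,0.15,0,0,0,0,0,255,0.2,0,0,0,0,0,255,0.2,0,0,0,0,0,255],
)

```text
time_s: 10.75
eef_pos: [552.5, -383.5, 343.7]
orientation: [2.12, 0.202, -2.117]
force: [-1.1, 2.3, 9.6]
finger_gap: 0.2
```

play_rows(
  targets=[0.05,0,0,0,0,0,255,0.1,0,0,0,0,0,255,0.1,0,0,0,0,0,255],
)

```text
time_s: 11.05
eef_pos: [552.5, -383.5, 343.3]
orientation: [2.12, 0.202, -2.116]
force: [-3.2, 2.8, 12.7]
finger_gap: 0.1
```

```bash
python3 - <<'E'
from h import *
from station import monitor, optics
s=monitor.sense(); print(s["eef_pos"],s["force"])
c=optics.read_camera("wrist"); np.savez('w5.npz',**c)
t=optics.read_camera("scene"); np.savez('s5.npz',**t)
g=optics.read_camera("top"); np.savez('t5.npz',**g)
for v in (252,256,260,264,268): print(fish(c,316,v).round(1))
a=c["frame"][160:360,130:430]; b=cv2.resize(t["frame"][215:315,375:475],(450,450),interpolation=cv2.INTER_CUBIC)
d=cv2.resize(g["frame"][170:270,235:335],(340,250))
cv2.imwrite('pics/w5.png',np.hstack([np.vstack([cv2.resize(a,(340,200)),d]),b])[:,:,::-1])
E
```

```text
[ 552.48946381 -383.45985785  343.31658216] [-3.19840156  2.77592872 12.7138053 ]
[ 522.7 -391.1    0.7]
[ 519.  -391.8    0.7]
[ 515.3 -392.5    0.7]
[ 511.5 -393.3    0.6]
[ 507.9 -394.     1. ]
```

View pics/w5.png

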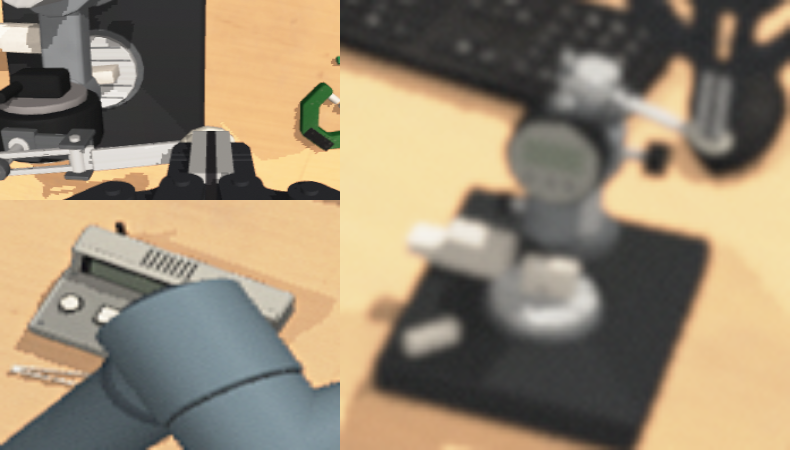

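The lever is down under the tips and the block is still standing on the anvil with the plunger clear. The push is a steady 13 N at the stop, so I'm handing the job in.

```bash
python3 -c "
from station import workorder; print(workorder.finish_job())"
```

```text
the job is handed in; nothing more can be done
None
```

I did the three steps in order with closed fingertips and handed the job in at about 11 s, still holding the lever down. No verdict was reported.

- **Power rocker:** pushed fully on. It stopped at about 7 N, and the wrist depth showed its rear half raised at about 27°, against the 26° expected.
- **Zero key:** pressed until the force rose to about 10–11 N, above the 5.3 N it takes to reach the bottom. The fingertip was then about 3 mm above the deck, which matches a fully pressed key. A picture after I let go showed the keys up.
- **Lift lever:** held against its stop at about 13 N, with the pad about 14 mm lower. In the last pictures the block still stands on the anvil and the plunger looks clear of it, though that view is blurred and I did not measure the gap.

**Checks that were less clear:**
- During the zero press the sideways force was about 4 N more than the deck's tilt explains.
- The fingertips were 1–3 mm right of the rocker's centre line; I shifted the zero-key target for that.
- I did not read the display, and in the last view of the readout the arm hid the rocker and right key.

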